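Refit the wheel of a roofing-torch carriage and lock it with its R-clip

ROBOT

A 6-joint arm with a two-finger parallel gripper is mounted at the origin on the work surface. World frame = base frame: x ahead of the robot, y to its left, z up, the work surface at z = 0. Lengths are in m, angles in rad, forces in N, time in s.
With the tool pointing down it reaches from about 0.375 to 0.9 m from the base axis. Payload 3.1 kg.
Tool frame: the origin (TCP) lies on the centre line of the jaws, within the pads' length; the fingertips stand 19 mm ahead of it and the grasp point (between the pads) is the TCP; z points along the fingers, y is the line along which they close (so a half turn about z gives the same grasp; the last joint's range is limited). The gripper opens to 87 mm and grips with 3 to 60 N. Pads are 19 mm wide; open, the fingers measure 117 mm over their backs; the gripper's body (75 mm by 190 mm) begins 51 mm behind the grasp point.
Start: joints at [1.117, 0.527, 1.433, -0, 1.181, -0.178], TCP at [0.17, 0.601, 0.242] pointing down, gripper open.
Joint ranges: [-3.08, 3.08], [-0.75, 2.2], [0.22, 2.44], [-1.43, 4.57], [0, 2.65], [-2.85, 2.85]. Speed limits (rad/s): [2.79, 2.79, 3.14, 3.14, 3.14, 3.14].

INTERFACE

Orientations are given as [roll, pitch, yaw] about the fixed x, y, z axes, in that order (R = Rz(yaw) Ry(pitch) Rx(roll)).
In Python, from workcell import robot gives the robot as it stands.
- The arm moves only by the tool servo_tool, never from a script. Its argument "increments" is a list of rows, each a list of 7 numbers: the shift along the tool's x, y, z in mm, then the turn, a rotation vector about the tool's x, y, z in rad, then the finger opening in mm, from 0 to 87. In form: [[tx, ty, tz, rx, ry, rz, fingers], ...]. A call has 1 to 20 rows; each row is the pose to reach, as a shift and turn from the pose commanded when the call began, along the tool's axes at that moment; what a row does not reach only later rows make up. A row lasts 1/12 s, in which the tool goes at most 41.7 mm and 7.16 degrees, less where a joint would pass 70% of its speed; a pose out of reach is approached as far as the arm can. A call with a gripper value outside its range is refused whole. The fingers move at their own pace and stop on an object; "force" is the grip in N (left out, the last holds). Time passes only in rows, so rows that repeat a pose let the fingers close. It gives the time, the measured TCP pose, the force, the opening and the grip force at its end, in the units of the state.
- robot.get_obs(): the state, without advancing time (a new reading comes with each control period).
- robot.capture(name): name is "side" or "top"; returns a dict with "pixels" (384x512x3 uint8, red, green, blue), "fov_y" (degrees; the focal length in pixels is half the picture's height over the tangent of half this angle, whatever the lens; pixels are square), "cx", "cy" (the principal point, pixels), "R" (3x3) and "t" (3): a world point X has camera coordinates R X + t. Camera axes: x right, y down, z forward; pixel columns grow to the right and rows downward; lengths in m; the calibration is good to about 2 mm. A picture is of the moment at which its call begins. There is no depth.
- robot.sign_off(): hands the job in; it is judged then, once.
The state is a dict: "t": time; "qpos": joint angles; "joint_vel": joint speeds; "tau": joint torques, N m; "position": TCP position; "ee_rot": TCP orientation; "force": force on the tool from outside, world axes, zero at the start; "torque": the same for the moment, N m; "grip_width": finger opening in m; "grip_force": force on a finger pad.
Only numpy, scipy, OpenCV 4.12 (cv2) and the standard library are available. Lean on these libraries where they do the work, as an engineer would, in place of code of your own. Each camera call takes 0.05 s, during which the arm holds its last target. There are 200 camera calls.

TASK

The wheeled torch carriage lies on its side with its axle pointing up. Slide the loose wheel down the axle until it sits fully home on the collar, then push the R-clip's straight leg through the cross-drilled hole in the axle until the bow springs over and grips the axle, and let go. Feel the clip in: it wants a firm push of 10 N or so, never more than 25 N, and leave the tools on the bench where they lie.

Things in the scene. Friction and masses are not known exactly. Their poses are not given: they have to be found in the camera images.
- carriage: Torch carriage on its side, fixed to the bench: fitted wheel (160 mm) at the bottom on timber chocks, cross tube above it, lance leading away, brass burner pointing back. Origin on the bench, on the axle's axis; x along the lance to its handle, z up. The loose wheel must sit on the collar: 48 mm across, top 110 mm above the bench. Nothing but the axle is higher than 113 mm
- axle (a joint): Turn of the axle about its vertical axis, rad, 0 with the hole along the carriage's x, counter-clockwise from above positive. It turns with slight drag (0.04 N m, stops at 0.7 either way), so it lines itself up with a leg in its hole. Plain steel, 25 mm thick, its end 186 to 198 mm above the bench (16 mm above the hole), its last 6 mm tapering to 16 mm
- axle_hole (a point): Where the middle of the cross hole lies with the axle right down in its end float: on the axle's axis, 168.5 mm above the bench; x along the hole, z up. Stiff grease holds the axle (16 N or more to shift it) anywhere up to 13 mm above that, so the true hole is that much higher than this point (x, y and direction are true): see or feel for it. Hole 8 mm wide, level, right through
- wheel_mid (a point): Centre of the loose wheel, on its axis, 26 mm above its underside; z is the axis, up. It lies flat, long end of the hub up. 0.44 to 0.72 kg, rubber tyre 160 mm across and 34 mm high, steel hub 44 mm across and 52 mm high from the underside (18 mm above the tyre), 27 mm through bore. Home on the collar this point is 136 mm above the bench
- wheel_grip (a point): Place to grip the wheel: on its axis, 42 mm above its underside, inside the hub's free-standing upper part. The hub is gripped across its 44 mm from above, any direction. Round it is an open ring-shaped well, 22 to 62 mm from the axis, its floor 21 mm above the underside, for the fingertips
- clip: R-clip of 6 mm round spring steel wire, 0.075 kg, 136 mm long, lying flat. Origin: the point of the straight leg's centre line that lies in the middle of the axle hole when the clip is home. x points along the straight leg to its tip, y to the bow leg beside it, z up. It may go in from either end of the hole and either way up
- clip_eye (a point): Place to grip the clip: middle of the rigid neck before its round eye, two parallel wires 26 mm wide over all (along the clip's y), 28 mm long (14 mm each way along x), 6 mm thick. 56 mm behind the clip's origin and 10 mm to the bow's side, same axes. The eye ends 83 mm behind the origin
- clip_tip (a point): End of the clip's straight leg, 53 mm ahead of the clip's origin; the last 4 mm taper to a blunt 4.6 mm end, which finds the hole only when within about 1.5 mm of its middle. The tip meets the axle when the origin is still about 66 mm from the axle's axis
- bow (a joint): Opening of the bow leg, rad: 0 relaxed, about 0.08 as its pinch passes the axle, about 0 again once sprung over. Its centre line is 4.8 mm beside the straight leg's at 19 mm behind the origin, 16.5 mm at the origin, 10.6 mm at 14 mm ahead (pinch), 19 mm at its flared end 28 mm ahead. Springing over takes about 6 to 12 N along the leg; once home, the force climbs steeply
- knife: Orange utility knife, about 190 mm long, bystander on the bench
- rule: Folded wooden rule, 235 x 30 x 12 mm, bystander on the bench
- trowel: Steel trowel with blue handle, about 270 mm long, bystander on the bench
There are look-alikes about, which are no part of the job. Of the things shaped like the clip, the steel one is meant.

How it is judged:
On the way, in this order (a step that is already met when the one before it is completed fails the run):
1. the wheel sits fully home on the collar, the axle through its hub (z of wheel_mid in the frame of carriage below 0.139 m and horizontal distance between wheel_mid and axle_hole below 0.004 m), for 0.2 s.
2. the clip's leg is through the hole and its bow has sprung over the axle (horizontal distance between clip and axle_hole below 0.004 m and z of clip in the frame of axle_hole between -0.004 and 0.017 m and angle between the x axis of clip and the x axis of axle_hole, either way round below 0.2 rad and value of joint bow below 0.03 rad), for 0.2 s.
At the end, for the whole second after the job is handed in: The wheel is on the axle, home on the collar to 3 mm; the clip's straight leg is through the hole (its origin within 4 mm of the axle's axis, 4 mm below to 17 mm above axle_hole, leg along the hole to 0.2 rad) and its bow has sprung back over the axle (under 0.03 rad) (all of step 1 and all of step 2); the robot touches nothing.
It fails at once if the clip is forced: it presses on the axle or carriage with more than 25 N (contact force between clip and carriage above 25 N).
It fails at once if the knife, the rule or the trowel is moved by more than 30 mm (distance of any of knife, rule, trowel from where it was at the start of the episode above 0.03 m).
It also fails if it takes over 72 s, if anything falls off the work surface, if the arm or the gripper's body presses on something with over 40 N, if the wrist force passes 120 N, or if a joint passes its speed limit or range.

## Working session

There is one attempt and no reset: what is moved stays moved. The work goes in short steps, Python scripts to look and compute and a tool call to move; the robot and the scene stay as the last step left them, time stands still between calls to the robot, and variables do not carry over. Pictures are saved under pics/ and viewed, at most 10 in all, crops included, and the job is handed in when it is done.

Besides the shell and the picture viewer there is one more tool, called after "Call:" as a command line: name --pt "numbers of a row" for each row, then --argument value for the rest. servo_tool: Moves the arm, as the interface text tells. Its arguments: {"type":"object","properties":{"increments":{"type":"array"},"force":{"type":"number"}},"required":["increments"]}

```bash
mkdir -p pics; cat > h.py <<'E'
import numpy as np, cv2, pickle
from workcell import robot
def cap(n,f):
    c=robot.capture(n); pickle.dump(c,open(f'pics/{f}.pkl','wb')); cv2.imwrite(f'pics/{f}.png',c['pixels'][:,:,::-1]); return c
def load(f): return pickle.load(open(f'pics/{f}.pkl','rb'))
def F(c): return c['pixels'].shape[0]/2/np.tan(np.radians(c['fov_y'])/2)
def ray(c,u,v):
    R=np.array(c['R']);t=np.array(c['t']);f=F(c)
    return -R.T@t, R.T@np.array([(u-c['cx'])/f,(v-c['cy'])/f,1])
def atz(c,u,v,z):
    o,d=ray(c,u,v); return o+d*(z-o[2])/d[2]
def proj(c,X):
    p=np.array(c['R'])@np.array(X)+np.array(c['t']); return np.array([c['cx'],c['cy']])+F(c)*p[:2]/p[2]
def crop(f,u0,v0,u1,v1,k,out):
    im=cv2.imread(f'pics/{f}.png')[v0:v1,u0:u1]; cv2.imwrite(f'pics/{out}.png',cv2.resize(im,None,fx=k,fy=k,interpolation=cv2.INTER_CUBIC))
E
python3 - <<'E'
from h import *
a=cap('top','top0');b=cap('side','side0')
for c in(a,b): print(c['fov_y'],c['cx'],c['cy'],-np.array(c['R']).T@c['t'],np.array(c['R']).round(2).tolist())
im=[cv2.imread(f'pics/{f}.png') for f in('top0','side0')]
cv2.imwrite('pics/both.png',np.vstack([cv2.resize(i,(400,300)) for i in im]))
print(robot.get_obs())
E
```

```text
50.8494529459919 262.02157840045743 188.88525266112887 [0.41614476 0.04765396 1.22461898] [[0.02, -1.0, -0.02], [-1.0, -0.02, -0.03], [0.03, 0.02, -1.0]]
47.14507727530326 258.1718222806976 190.97561595487787 [ 0.31938973 -0.70015153  0.88254767] [[0.98, -0.2, -0.02], [-0.16, -0.69, -0.71], [0.13, 0.69, -0.71]]
{'t': 0.1, 'qpos': array([ 1.11644726e+00,  5.28377164e-01,  1.43375848e+00,  4.19656992e-06,
        1.18141938e+00, -1.78496375e-01]), 'joint_vel': array([-0.00041687, -0.00205596, -0.00126832,  0.00102071, -0.00172159,
       -0.00108476]), 'tau': array([-4.84906741e-04, -4.40986490e+01, -1.77150983e+01,  6.34619105e-02,
        5.34413068e-02, -3.53648375e-05]), 'position': array([0.16992159, 0.60081371, 0.24067202]), 'ee_rot': array([-3.13966215e+00, -3.52236756e-04,  2.86573802e+00]), 'force': array([ 0.05012029, -1.01165386, -0.89599712]), 'torque': array([ 0.00497456,  0.01201267, -0.03383847]), 'grip_force': 0.0, 'grip_width': 0.08669712155311594}
```

View pics/top0.png

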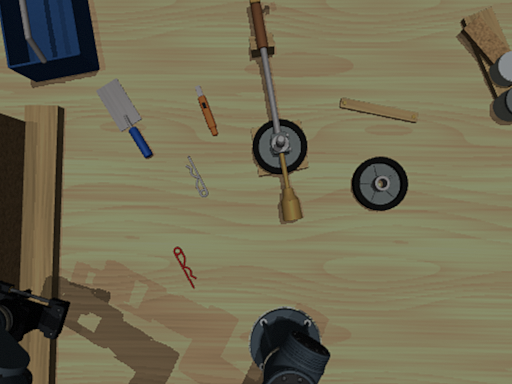

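View pics/side0.png

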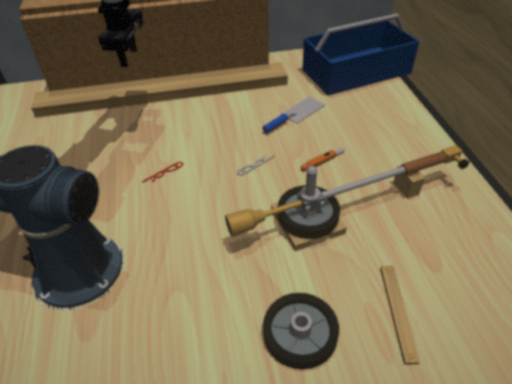

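The top view shows two clip-shaped things: a steel one at (197,176) and a red one at (185,268). The steel one is meant. The loose wheel is at (380,183) in the top view, and the carriage axle is near (280,143) in the top view and (311,175) in the side view. I'll enlarge these.

```bash
python3 - <<'E'
from h import *
t=cv2.imread('pics/top0.png');s=cv2.imread('pics/side0.png')
def c(im,u,v,w,h,k): return cv2.resize(im[v:v+h,u:u+w],None,fx=k,fy=k,interpolation=cv2.INTER_CUBIC)
A=c(t,172,150,50,50,8); B=c(t,255,115,50,50,8); C=c(s,230,147,50,25,8); D=c(s,286,160,50,25,8); 
cv2.imwrite('pics/m1.png',np.vstack([np.hstack([A,B]),np.hstack([C,D])]))
E
```

```text
(no output)
```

View pics/m1.png

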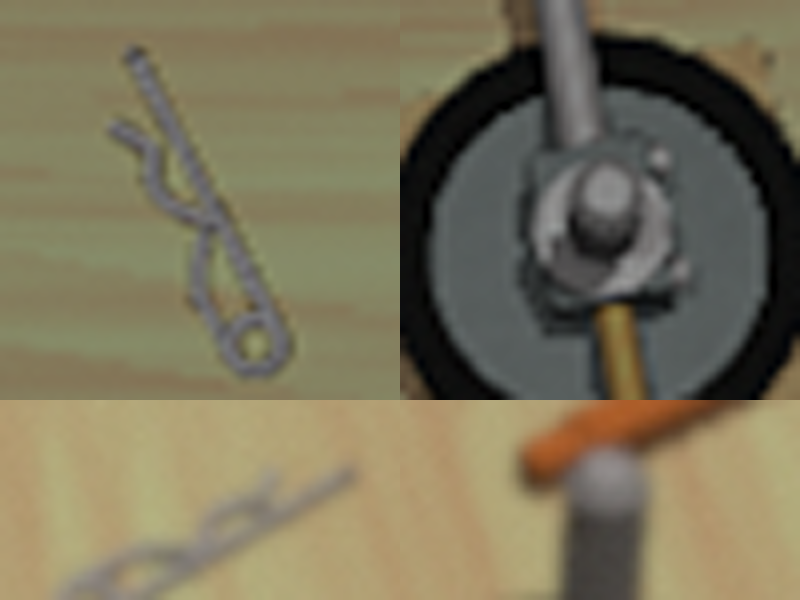

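```bash
python3 - <<'E'
from h import *
from scipy.optimize import least_squares
a=load('top0');b=load('side0')
# loose wheel
for c,u,v,z in((a,382,183,.052),(b,302,322,.052)): print('hub',atz(c,u,v,z))
g=cv2.cvtColor(a['pixels'],cv2.COLOR_RGB2GRAY)
# tyre fit in both
for c,(u,v),r in((a,(380,183),38),(b,(301,330),48)):
    g=cv2.cvtColor(c['pixels'],cv2.COLOR_RGB2GRAY); m=np.zeros_like(g); cv2.circle(m,(u,v),r,255,-1)
    k=((g<55)&(m>0)).astype(np.uint8); n,l,st,ce=cv2.connectedComponentsWithStats(k); i=1+st[1:,4].argmax()
    cs=max(cv2.findContours((l==i).astype(np.uint8),0,1)[0],key=len); h=cv2.convexHull(cs)[:,0,:]
    X=np.array([atz(c,*p,.017 ) for p in h])[:,:2]; (cx,cy),rr=cv2.minEnclosingCircle(X.astype(np.float32)); print('tyre',cx,cy,rr, cv2.fitEllipse(h))
# axle top
def res(p): return np.r_[proj(a,p)-[281.1,138.0],proj(b,p)-[311.6,167.5]]
s=least_squares(res,[.55,0,.19]); print('axle',s.x,s.fun)
print('collar',atz(a,279.6,143.3,.11))
for p in((188.4,155.9),(203.1,193.3),(199.3,176.5),(205.5,188)): print('clip',atz(a,*p,.003))
for p in((257,0),(262,30),(266,60),(272,100)): print('lance',atz(a,*p,.09))
for p in((290.5,215),(284,160)): print('burner',atz(a,*p,.09))
s=b['pixels'][155:190,295:330,::-1].astype(float); s=np.clip((s-30)*1.8,0,255).astype(np.uint8)
t=a['pixels'][125:160,265:300,::-1].astype(float); t=np.clip((t-30)*1.8,0,255).astype(np.uint8)
cv2.imwrite('pics/m2.png',np.hstack([cv2.resize(i,(400,400),interpolation=cv2.INTER_CUBIC) for i in(s,t)]))
E
```

```text
hub [ 0.47849219 -0.27202164  0.052     ]
hub [ 0.48180551 -0.27699816  0.052     ]
tyre 0.4777542054653168 -0.27343130111694336 0.08294662088155746 ((379.2830810546875, 183.54037475585938), (53.44051742553711, 55.98058319091797), 83.3307113647461)
tyre 0.4809134602546692 -0.27257251739501953 0.0848032683134079 ((300.1339416503906, 330.83428955078125), (73.6063461303711, 75.88780212402344), 135.87815856933594)
axle [0.58268628 0.02420404 0.19311759] [-0.00486967  0.02244381  0.02069914 -0.00272121]
collar [0.58136504 0.02624466 0.11      ]
clip [0.55517916 0.30139728 0.003     ]
clip [0.44186695 0.25406462 0.003     ]
clip [0.49277628 0.26672319 0.003     ]
clip [0.45807357 0.24708725 0.003     ]
lance [0.99495669 0.09628544 0.09      ]
lance [0.90806547 0.08061628 0.09      ]
lance [0.82165128 0.06787934 0.09      ]
lance [0.70720622 0.0491209  0.09      ]
burner [ 0.383002   -0.00752439  0.09      ]
burner [0.53726506 0.01280988 0.09      ]
```

View pics/m2.png

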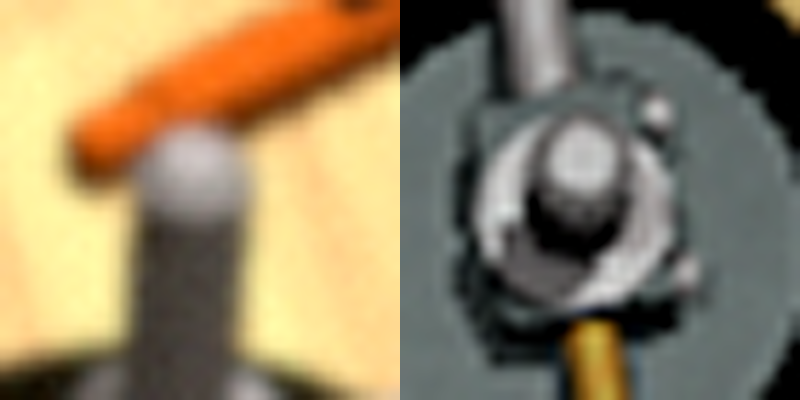

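The side view shows the axle head at about (311,168), but the hole isn't visible. I'll move to the wheel first and find the hole later by turning the axle against its stop.

```bash
cat >> h.py <<'E'
from scipy.spatial.transform import Rotation as Ro
def inc(*ways):
    o=robot.get_obs(); p=np.array(o['position']); R=Ro.from_euler('xyz',o['ee_rot'])
    print('t',round(o['t'],2),'pos',p.round(4),'rpy',np.round(o['ee_rot'],4),'F',np.round(o['force'],1),'T',np.round(o['torque'],2),'w',round(o['grip_width'],4))
    for x,y,z,yaw in ways:
        print((R.inv().apply(np.array([x,y,z])-p)*1000).round(1),(R.inv()*Ro.from_euler('xyz',[np.pi,0,yaw])).as_rotvec().round(4))
E
python3 -c "
from h import *
inc((.45,.25,.27,2.866),(.48,-.2735,.27,2.866),(.48,-.2735,.10,2.866))"
```

```text
t 0.1 pos [0.1699 0.6008 0.2407] rpy [-3.1397e+00 -4.0000e-04  2.8657e+00] F [ 0.1 -1.  -0.9] T [ 0.    0.01 -0.03] w 0.0867
[-365.  -261.3  -29. ] [-0.0019 -0.0004 -0.0003]
[-536.5 -756.9  -28.1] [-0.0019 -0.0004 -0.0003]
[-536.5 -756.5  141.9] [-0.0019 -0.0004 -0.0003]
```

Call:
servo_tool --pt "-40 -28 -5 0 0 0 87" --pt "-80 -57 -15 0 0 0 87" --pt "-115 -82 -25 0 0 0 87" --pt "-150 -107 -29 0 0 0 87" --pt "-185 -132 -29 0 0 0 87" --pt "-220 -157 -29 0 0 0 87" --pt "-255 -182 -29 0 0 0 87" --pt "-290 -207 -29 0 0 0 87" --pt "-325 -232 -29 0 0 0 87" --pt "-365 -261 -29 0 0 0 87" --pt "-378 -297 -29 0 0 0 87" --pt "-391 -335 -29 0 0 0 87" --pt "-404 -373 -29 0 0 0 87" --pt "-417 -411 -29 0 0 0 87" --pt "-430 -449 -29 0 0 0 87" --pt "-443 -487 -29 0 0 0 87" --pt "-456 -525 -29 0 0 0 87" --pt "-469 -563 -29 0 0 0 87" --pt "-482 -601 -29 0 0 0 87" --pt "-495 -639 -29 0 0 0 87"

```text
t: 1.77
position: [0.4711, -0.1369, 0.2704]
ee_rot: [3.141, -0.001, 2.865]
force: [1.4, -0.0, 0.3]
grip_width: 0.0872
grip_force: 0.0
```

```bash
python3 -c "
from h import *
inc((.48,-.2735,.10,2.866),(.48,-.2735,.046,2.866))"
```

```text
t 1.77 pos [ 0.4711 -0.1369  0.2704] rpy [ 3.1413e+00 -6.0000e-04  2.8655e+00] F [ 1.4 -0.   0.3] T [-0.02 -0.03  0.01] w 0.0872
[ -45.9 -129.1  170.3] [ 0.0003 -0.0006 -0.0005]
[ -45.9 -129.1  224.3] [ 0.0003 -0.0006 -0.0005]
```

Call:
servo_tool --pt "-14 -40 20 0 0 0 87" --pt "-28 -80 50 0 0 0 87" --pt "-40 -112 80 0 0 0 87" --pt "-45 -128 110 0 0 0 87" --pt "-45 -128 140 0 0 0 87" --pt "-45 -128 155 0 0 0 87" --pt "-45 -128 160 0 0 0 87" --pt "-45 -128 160 0 0 0 87" --pt "-45 -128 160 0 0 0 87"

```text
t: 2.52
position: [0.4806, -0.2703, 0.1111]
ee_rot: [-3.141, 0.001, 2.866]
force: [0.4, 0.8, 0.3]
grip_width: 0.0872
grip_force: 0.0
```

```bash
python3 -c "
from h import *
inc((.48,-.2735,.046,2.866))"
```

```text
t 2.52 pos [ 0.4806 -0.2703  0.1111] rpy [-3.1413e+00  6.0000e-04  2.8663e+00] F [0.4 0.8 0.3] T [-0.01  0.06  0.02] w 0.0872
[-0.3 -3.2 65.1] [-0.0003  0.0006  0.0003]
```

Call:
servo_tool --force 20 --pt "0 -2 20 0 0 0 87" --pt "0 -3 45 0 0 0 87" --pt "0 -3 60 0 0 0 87" --pt "0 -3 65 0 0 0 87" --pt "0 -3 65 0 0 0 87" --pt "0 -3 65 0 0 0 40" --pt "0 -3 65 0 0 0 40" --pt "0 -3 65 0 0 0 40" --pt "0 -3 65 0 0 0 40" --pt "0 -3 65 0 0 0 40" --pt "0 -3 65 0 0 0 40" --pt "0 -3 65 0 0 0 40" --pt "0 -3 65 0 0 0 40"

```text
t: 3.6
position: [0.4794, -0.2733, 0.0456]
ee_rot: [3.142, 0.0, 2.866]
force: [0.7, 0.2, 1.9]
grip_width: 0.0437
grip_force: 20.1
```

Call:
servo_tool --pt "0 0 0 0 0 0 80" --pt "0 0 0 0 0 0 80" --pt "0 0 0 0 0 0 80" --pt "0 0 0 0 0 0.12 80" --pt "0 0 0 0 0 0.24 80" --pt "0 0 0 0 0 0.36 80" --pt "0 0 0 0 0 0.48 80" --pt "0 0 0 0 0 0.6 80" --pt "0 0 0 0 0 0.72 80" --pt "0 0 0 0 0 0.84 80" --pt "0 0 0 0 0 0.96 80" --pt "0 0 0 0 0 1.08 80" --pt "0 0 0 0 0 1.2 80" --pt "0 0 0 0 0 1.32 80" --pt "0 0 0 0 0 1.44 80" --pt "0 0 0 0 0 1.57 80" --pt "0 0 0 0 0 1.57 80"

```text
t: 5.02
position: [0.4793, -0.2732, 0.0455]
ee_rot: [-3.142, -0.0, 1.293]
force: [0.0, -0.1, -0.2]
grip_width: 0.0798
grip_force: 0.0
```

Call:
servo_tool --force 40 --pt "0 0 0 0 0 0 40" --pt "0 0 0 0 0 0 40" --pt "0 0 0 0 0 0 40" --pt "0 0 0 0 0 0 40" --pt "0 0 0 0 0 0 40" --pt "0 0 0 0 0 0 40" --pt "0 0 0 0 0 0 40" --pt "0 0 0 0 0 0 40"

```text
t: 5.68
position: [0.48, -0.2736, 0.0456]
ee_rot: [3.14, 0.0, 1.295]
force: [1.5, -0.3, -0.9]
grip_width: 0.0425
grip_force: 40.0
```

```bash
python3 -c "
from h import *
inc((.48,-.2735,.27,1.2955),(.582,.025,.27,1.2955))"
```

```text
t 5.68 pos [ 0.48   -0.2736  0.0456] rpy [3.1400e+00 3.0000e-04 1.2954e+00] F [ 1.5 -0.3 -0.9] T [-0.07 -0.17 -0.06] w 0.0425
[   0.     0.3 -224.4] [ 0.0015  0.0003 -0.0001]
[ 315.    17.3 -224.5] [ 0.0015  0.0003 -0.0001]
```

Call:
servo_tool --pt "0 0 -15 0 0 0 40" --pt "0 0 -45 0 0 0 40" --pt "0 0 -80 0 0 0 40" --pt "0 0 -120 0 0 0 40" --pt "0 0 -160 0 0 0 40" --pt "0 0 -200 0 0 0 40" --pt "15 1 -225 0 0 0 40" --pt "45 3 -230 0 0 0 40" --pt "80 5 -230 0 0 0 40" --pt "115 7 -230 0 0 0 40" --pt "150 9 -230 0 0 0 40" --pt "185 11 -230 0 0 0 40" --pt "220 13 -230 0 0 0 40" --pt "255 15 -230 0 0 0 40" --pt "285 16 -230 0 0 0 40" --pt "305 17 -230 0 0 0 40" --pt "315 17 -230 0 0 0 40" --pt "315 17 -230 0 0 0 40" --pt "315 17 -230 0 0 0 40" --pt "315 17 -230 0 0 0 40"

```text
t: 7.35
position: [0.5803, 0.024, 0.2748]
ee_rot: [-3.14, 0.002, 1.295]
force: [-0.9, 0.3, -6.8]
grip_width: 0.043
grip_force: 40.0
```

```bash
python3 -c "
from h import *
inc((.582,.025,.245,1.2955))
cap('top','top1');b=cap('side','side1')
crop('side1',250,110,370,230,5,'s1c')
print(proj(b,(.582,.025,.195)),proj(b,(.582,.025,.12)))"
```

```text
t 7.35 pos [0.5803 0.024  0.2748] rpy [-3.1396e+00  1.5000e-03  1.2949e+00] F [-0.9  0.3 -6.8] T [-0.12  0.09 -0.02] w 0.043
[ 1.5  1.4 29.8] [-0.002   0.0015 -0.0006]
[311.29128874 166.71687921] [309.30079129 189.54577083]
```

View pics/s1c.png

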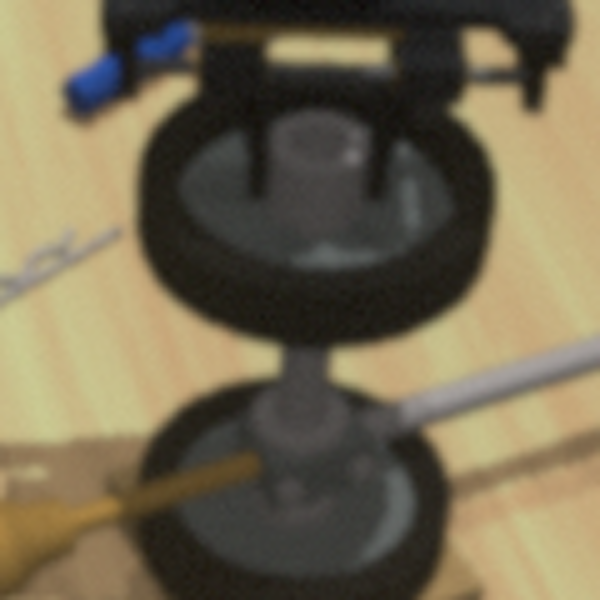

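The crop shows the wheel held level, with its hub top at about side (314,138) and the axle centre line at u≈311. I'll descend and feel for the axle.

Call:
servo_tool --pt "2 2 8 0 0 0 40" --pt "2 2 18 0 0 0 40" --pt "2 2 26 0 0 0 40" --pt "2 2 29 0 0 0 40" --pt "2 2 31 0 0 0 40" --pt "2 2 33 0 0 0 40" --pt "2 2 35 0 0 0 40" --pt "2 2 37 0 0 0 40" --pt "2 2 37 0 0 0 40"

```text
t: 8.2
position: [0.5837, 0.0267, 0.2384]
ee_rot: [-3.141, 0.0, 1.296]
force: [-0.8, 0.3, -5.5]
grip_width: 0.0426
grip_force: 40.0
```

Call:
servo_tool --pt "0 0 2 0 0 0 40" --pt "0 0 4 0 0 0 40" --pt "0 0 4 0 0 0 40"

```text
t: 8.45
position: [0.5835, 0.0267, 0.2343]
ee_rot: [-3.141, 0.0, 1.296]
force: [-0.2, 0.9, -6.1]
grip_width: 0.043
grip_force: 40.0
```

Call:
servo_tool --pt "0 0 2 0 0 0 40" --pt "0 0 4 0 0 0 40" --pt "0 0 4 0 0 0 40"

```text
t: 8.7
position: [0.5837, 0.0265, 0.2302]
ee_rot: [-3.141, 0.0, 1.296]
force: [-0.1, 0.5, -6.5]
grip_width: 0.0427
grip_force: 40.0
```

Call:
servo_tool --pt "0 0 2 0 0 0 40" --pt "0 0 4 0 0 0 40" --pt "0 0 6 0 0 0 40" --pt "0 0 6 0 0 0 40"

```text
t: 9.03
position: [0.5836, 0.0263, 0.2241]
ee_rot: [-3.141, 0.001, 1.296]
force: [0.9, -2.3, -6.7]
grip_width: 0.0426
grip_force: 40.0
```

Call:
servo_tool --pt "0 0 3 0 0 0 40" --pt "0 0 6 0 0 0 40" --pt "0 0 9 0 0 0 40" --pt "0 0 9 0 0 0 40"

```text
t: 9.37
position: [0.5836, 0.0264, 0.2148]
ee_rot: [-3.141, 0.001, 1.296]
force: [0.3, -3.1, -8.0]
grip_width: 0.043
grip_force: 40.0
```

Call:
servo_tool --pt "-0.5 0 6 0 0 0 40" --pt "-0.5 0 14 0 0 0 40" --pt "-0.5 0 24 0 0 0 40" --pt "-0.5 0 34 0 0 0 40" --pt "-0.5 0 44 0 0 0 40" --pt "-0.5 0 52 0 0 0 40" --pt "-0.5 0 56 0 0 0 40" --pt "-0.5 0 57 0 0 0 40" --pt "-0.5 0 57 0 0 0 40"

```text
t: 10.12
position: [0.5832, 0.0261, 0.1576]
ee_rot: [-3.14, 0.0, 1.296]
force: [0.2, -3.9, -8.2]
grip_width: 0.0428
grip_force: 40.0
```

Call:
servo_tool --pt "0 0 1 0 0 0 40" --pt "0 0 2 0 0 0 40" --pt "0 0 3 0 0 0 40" --pt "0 0 3 0 0 0 40"

```text
t: 10.45
position: [0.5838, 0.0261, 0.156]
ee_rot: [3.141, 0.0, 1.296]
force: [-1.8, -4.5, -3.9]
grip_width: 0.0428
grip_force: 40.0
```

Call:
servo_tool --pt "0 0 0 0 0 0 80" --pt "0 0 0 0 0 0 80" --pt "0 0 0 0 0 0 80" --pt "0 0 -8 0 0 0 80" --pt "0 0 -18 0 0 0 80" --pt "0 0 -26 0 0 0 80" --pt "0 0 -27 0 0 0 80" --pt "0 0 -27 0 0 0 80"

```text
t: 11.12
position: [0.5845, 0.0262, 0.1841]
ee_rot: [3.139, -0.001, 1.296]
force: [-0.8, 0.3, -1.2]
grip_width: 0.0786
grip_force: 0.0
```

Call:
servo_tool --force 15 --pt "0 0 0 0 0 0 20" --pt "0 0 0 0 0 0 20" --pt "0 0 0 0 0 0 20" --pt "0 0 0 0 0 0 20" --pt "0 0 0 0 0 0 20" --pt "0 0 0 0 0 0 20" --pt "0 0 0 0 0 0 20" --pt "0 0 0 0 0 0 20" --pt "0 0 0 0 0 0 20"

```text
t: 11.87
position: [0.5836, 0.0262, 0.1825]
ee_rot: [-3.142, 0.0, 1.296]
force: [0.7, -0.2, 0.4]
grip_width: 0.0281
grip_force: 0.0
```

```bash
python3 -c "
from h import *
inc((.582,.025,.183,1.2955))"
```

```text
t 11.87 pos [0.5836 0.0262 0.1825] rpy [-3.1415  0.      1.2957] F [ 0.7 -0.2  0.4] T [-0.1   0.08  0.01] w 0.0281
[-1.5 -1.2 -0.5] [-0.0001  0.      0.0002]
```

Call:
servo_tool --pt "0 0 0 0 0 0 20" --pt "0 0 0 0 0 0 20"

```text
t: 12.03
position: [0.5836, 0.0262, 0.1826]
ee_rot: [3.141, -0.0, 1.296]
force: [-0.1, -0.1, 0.1]
grip_width: 0.0245
grip_force: 15.0
```

Call:
servo_tool --pt "0 0 0 0 0 0.05 20" --pt "0 0 0 0 0 0.1 20" --pt "0 0 0 0 0 0.1 20"

```text
t: 12.28
position: [0.5838, 0.0261, 0.1825]
ee_rot: [3.141, -0.0, 1.195]
force: [0.7, -0.4, 0.2]
grip_width: 0.0243
grip_force: 15.0
```

```bash
python3 -c "
from h import *
inc((.582,.025,.183,1.2955))"
```

```text
t 12.28 pos [0.5838 0.0261 0.1825] rpy [ 3.1412e+00 -1.0000e-04  1.1948e+00] F [ 0.7 -0.4  0.2] T [-0.13 -0.01 -0.1 ] w 0.0243
[-1.7 -1.2 -0.5] [ 0.0004 -0.     -0.1007]
```

Call:
servo_tool --pt "0 0 0 0 0 0.1 20" --pt "0 0 0 0 0 0.2 20" --pt "0 0 0 0 0 0.3 20" --pt "0 0 0 0 0 0.4 20" --pt "0 0 0 0 0 0.4 20"

```text
t: 12.7
position: [0.5841, 0.0259, 0.1826]
ee_rot: [3.14, -0.0, 0.795]
force: [1.2, -0.4, -1.2]
grip_width: 0.0246
grip_force: 15.0
```

```bash
python3 -c "
from h import *
inc((.582,.025,.183,1.2955))"
```

```text
t 12.7 pos [0.5841 0.0259 0.1826] rpy [ 3.1404e+00 -5.0000e-04  7.9510e-01] F [ 1.2 -0.4 -1.2] T [-0.2  -0.15  0.01] w 0.0246
[-2.1 -0.9 -0.4] [ 1.300e-03 -2.000e-04 -5.004e-01]
```

Call:
servo_tool --pt "0 0 0 0 0 0.1 20" --pt "0 0 0 0 0 0.2 20" --pt "0 0 0 0 0 0.3 20" --pt "0 0 0 0 0 0.4 20" --pt "0 0 0 0 0 0.5 20" --pt "0 0 0 0 0 0.6 20" --pt "0 0 0 0 0 0.7 20" --pt "0 0 0 0 0 0.8 20" --pt "0 0 0 0 0 0.9 20" --pt "0 0 0 0 0 1.0 20" --pt "0 0 0 0 0 1.0 20"

```text
t: 13.62
position: [0.585, 0.0248, 0.1831]
ee_rot: [3.139, -0.004, -0.202]
force: [1.8, -4.9, 0.2]
grip_width: 0.0247
grip_force: 15.0
```

```bash
python3 -c "
from h import *
inc((.582,.025,.183,1.2955))"
```

```text
t 13.62 pos [0.585  0.0248 0.1831] rpy [ 3.1395 -0.0037 -0.2016] F [ 1.8 -4.9  0.2] T [-0.86 -0.18  0.14] w 0.0247
[-2.9  0.4  0.1] [ 4.5000e-03 -1.4000e-03 -1.4971e+00]
```

Call:
servo_tool --force 25 --pt "0 0.5 0 0 0 0 20" --pt "0 1 0 0 0 -0.1 20" --pt "0 1 0 0 0 -0.2 20" --pt "0 1 0 0 0 -0.3 20" --pt "0 1 0 0 0 -0.4 20" --pt "0 1 0 0 0 -0.5 20" --pt "0 1 0 0 0 -0.6 20" --pt "0 1 0 0 0 -0.7 20" --pt "0 1 0 0 0 -0.7 20"

```text
t: 14.37
position: [0.5847, 0.0258, 0.1831]
ee_rot: [3.141, -0.004, 0.5]
force: [4.3, -0.3, 0.8]
grip_width: 0.0244
grip_force: 25.0
```

```bash
python3 -c "
from h import *
inc((.582,.025,.183,1.2955))"
```

```text
t 14.37 pos [0.5847 0.0258 0.1831] rpy [ 3.1409 -0.0036  0.5004] F [ 4.3 -0.3  0.8] T [-0.07 -0.52  0.  ] w 0.0244
[-2.8 -0.7  0.1] [ 0.0021 -0.0031 -0.7951]
```

Call:
servo_tool --pt "0 0 0 0 0 0 60" --pt "0 0 0 0 0 0 60" --pt "0 0 -15 0 0 0 60" --pt "0 0 -35 0 0 0 30" --pt "-1 -1 -38 0 0 0 0" --pt "-1 -1 -38 0 0 0 0" --pt "-1 -1 -38 0 0 0 0" --pt "-1 -1 -38 0 0 0 0" --pt "-1 -1 -38 0 0 0 0" --pt "-1 -1 -38 0 0 0 0" --pt "-1 -1 -38 0 0 0 0"

```text
t: 15.28
position: [0.5817, 0.0256, 0.2199]
ee_rot: [-3.141, 0.001, 0.496]
force: [0.0, 0.0, -0.7]
grip_width: 0.003
grip_force: 0.0
```

Call:
servo_tool --pt "0 0 1 0 0 0 0" --pt "0 0 2 0 0 0 0" --pt "0 0 3 0 0 0 0" --pt "0 0 3 0 0 0 0"

```text
t: 15.62
position: [0.5818, 0.0256, 0.2172]
ee_rot: [-3.141, 0.001, 0.496]
force: [0.7, -0.0, -0.0]
grip_width: 0.0006
grip_force: 0.0
```

Call:
servo_tool --pt "0 0 1 0 0 0 0" --pt "0 0 2 0 0 0 0" --pt "0 0 3 0 0 0 0" --pt "0 0 3 0 0 0 0"

```text
t: 15.95
position: [0.5819, 0.0256, 0.2143]
ee_rot: [-3.141, 0.0, 0.496]
force: [0.2, -0.2, -0.4]
grip_width: 0.0005
grip_force: 0.0
```

Call:
servo_tool --pt "0 0 1 0 0 0 0" --pt "0 0 2 0 0 0 0" --pt "0 0 2 0 0 0 0"

```text
t: 16.2
position: [0.5819, 0.0256, 0.2124]
ee_rot: [-3.141, 0.0, 0.496]
force: [0.7, -0.5, 0.6]
grip_width: 0.0004
grip_force: 0.0
```

Call:
servo_tool --pt "0 0 1 0 0 0 0" --pt "0 0 2 0 0 0 0" --pt "0 0 2 0 0 0 0"

```text
t: 16.45
position: [0.5819, 0.0256, 0.2103]
ee_rot: [-3.141, 0.0, 0.496]
force: [0.0, 0.5, 0.3]
grip_width: 0.0004
grip_force: 0.0
```

Call:
servo_tool --pt "0 0 1 0 0 0 0" --pt "0 0 2 0 0 0 0" --pt "0 0 2 0 0 0 0"

```text
t: 16.7
position: [0.5822, 0.0256, 0.2099]
ee_rot: [3.141, -0.001, 0.496]
force: [-2.3, 0.0, 6.4]
grip_width: 0.0004
grip_force: 3.5
```

```bash
python3 -c "
from h import *
inc((.4551,.2569,.25,.51),(.4551,.2569,.07,.51))"
```

```text
t 16.7 pos [0.5822 0.0256 0.2099] rpy [ 3.141e+00 -6.000e-04  4.959e-01] F [-2.3  0.   6.4] T [-0.02  0.49  0.02] w 0.0004
[  -1.7 -263.9  -40.2] [ 0.0006 -0.0006 -0.0141]
[  -1.8 -264.   139.8] [ 0.0006 -0.0006 -0.0141]
```

Call:
servo_tool --pt "0 0 -15 0 0 0 10" --pt "0 -10 -40 0 0 0 30" --pt "0 -45 -45 0 0 0 60" --pt "0 -85 -45 0 0 0 60" --pt "0 -125 -45 0 0 0 60" --pt "0 -165 -35 0 0 0 60" --pt "0 -200 -10 0 0 0 60" --pt "-1 -230 30 0 0 -0.014 60" --pt "-1 -250 60 0 0 -0.014 60" --pt "-2 -264 95 0 0 -0.014 60" --pt "-2 -264 110 0 0 -0.014 60" --pt "-2 -264 110 0 0 -0.014 60" --pt "-2 -264 110 0 0 -0.014 60"

```text
t: 17.78
position: [0.4545, 0.257, 0.098]
ee_rot: [-3.141, 0.001, 0.51]
force: [0.1, 0.2, 0.7]
grip_width: 0.0595
grip_force: 0.0
```

```bash
python3 -c "
from h import *
b=load('side0'); print(atz(b,273.3,155.4,.003))
inc((.4551,.2569,.020,.51))
b=cap('side','side2')
crop('side2',215,90,335,190,6,'s2c')
for d in (-.083,-.056,0,.053):
  P=np.array([.5552,.3014,.003])+(d-.053)*np.array([.873,.488,0]); print(d,proj(b,P))
"
```

```text
[0.55698542 0.30356064 0.003     ]
t 17.78 pos [0.4545 0.257  0.098 ] rpy [-3.1414e+00  1.4000e-03  5.1030e-01] F [0.1 0.2 0.7] T [-0.1   0.15 -0.01] w 0.0595
[ 0.6  0.4 78. ] [-0.0002  0.0014  0.0003]
-0.083 [238.4771547  176.33852433]
-0.056 [245.56868262 172.13382895]
0 [259.86049378 163.65995518]
0.053 [272.89254844 155.93301388]
```

View pics/s2c.png

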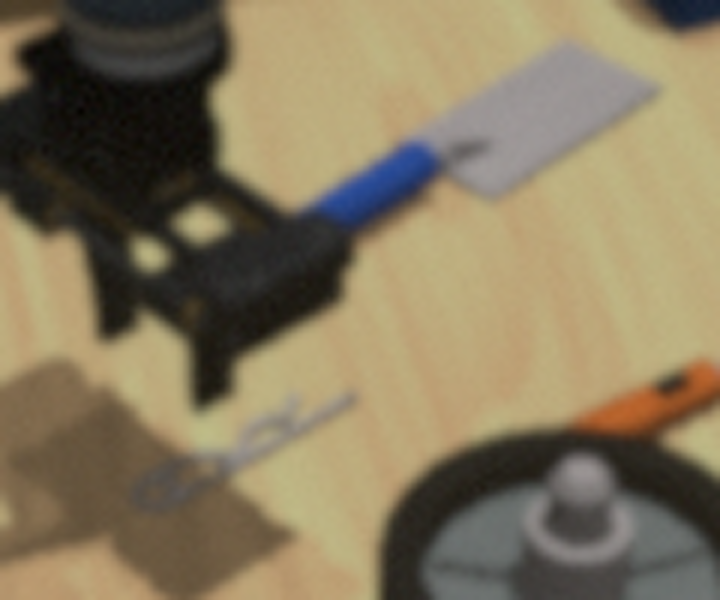

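The crop shows the wheel seated, the clip lying undisturbed with its tip at about side (273.8,156.3), and the fingers straddling its neck. Next I'll grasp it.

Call:
servo_tool --force 45 --pt "1 0 20 0 0 0 60" --pt "1 0 45 0 0 0 60" --pt "1 0 65 0 0 0 60" --pt "1 0 74 0 0 0 60" --pt "1 0 77 0 0 0 60" --pt "1 0 77 0 0 0 60" --pt "1 0 77 0 0 0 60"

```text
t: 18.42
position: [0.4568, 0.2575, 0.0228]
ee_rot: [3.141, -0.003, 0.509]
force: [-0.5, -0.5, 0.3]
grip_width: 0.0599
grip_force: 0.0
```

Call:
servo_tool --pt "0 0 0 0 0 0 20" --pt "0 0 0 0 0 0 20" --pt "0 0 0 0 0 0 20" --pt "0 0 0 0 0 0 20" --pt "0 0 0 0 0 0 20" --pt "0 0 0 0 0 0 20" --pt "0 0 0 0 0 0 20" --pt "0 0 0 0 0 0 20"

```text
t: 19.08
position: [0.4556, 0.2574, 0.0218]
ee_rot: [3.142, -0.0, 0.51]
force: [-0.3, 0.7, 3.2]
grip_width: 0.024
grip_force: 45.0
```

```bash
python3 -c "
from h import *
inc((.4551,.2569,.020,.51))"
```

```text
t 19.08 pos [0.4556 0.2574 0.0218] rpy [ 3.1415e+00 -1.0000e-04  5.1000e-01] F [-0.3  0.7  3.2] T [-0.13  0.17  0.04] w 0.024
[-0.6  0.2  1.8] [ 0.0001 -0.0001 -0.    ]
```

Call:
servo_tool --pt "0 0 0 0 0 0 32" --pt "0 0 0 0 0 0 32" --pt "0 0 1 0 0 0 32" --pt "0 0 2 0 0 0 32" --pt "0 0 2 0 0 0 32" --pt "0 0 2 0 0 0 20" --pt "0 0 2 0 0 0 20" --pt "0 0 2 0 0 0 20" --pt "0 0 2 0 0 0 20" --pt "0 0 2 0 0 0 20"

```text
t: 19.92
position: [0.4555, 0.2573, 0.0195]
ee_rot: [3.142, 0.0, 0.51]
force: [0.2, 0.3, 0.6]
grip_width: 0.0244
grip_force: 45.0
```

```bash
python3 -c "
from h import *
inc((.4551,.2569,.020,.51))"
```

```text
t 19.92 pos [0.4555 0.2573 0.0195] rpy [3.1416 0.     0.5098] F [0.2 0.3 0.6] T [-0.11  0.11 -0.04] w 0.0244
[-0.6  0.2 -0.5] [ 0.      0.     -0.0002]
```

```bash
python3 -c "
from h import *
inc((.4416,.0116,.25,.166),(.4416,.0116,.1915,.166))"
```

```text
t 19.92 pos [0.4555 0.2573 0.0195] rpy [3.1416 0.     0.5098] F [0.2 0.3 0.6] T [-0.11  0.11 -0.04] w 0.0244
[-132.1  207.7 -230.5] [0.     0.     0.3438]
[-132.1  207.7 -172. ] [0.     0.     0.3438]
```

Call:
servo_tool --pt "0 0 -10 0 0 0 20" --pt "0 0 -35 0 0 0 20" --pt "0 0 -65 0 0 0 20" --pt "0 0 -95 0 0 0 20" --pt "-10 15 -125 0 0 0.03 20" --pt "-26 40 -145 0 0 0.07 20" --pt "-42 66 -160 0 0 0.11 20" --pt "-58 92 -170 0 0 0.15 20" --pt "-74 117 -172 0 0 0.19 20" --pt "-90 142 -172 0 0 0.23 20" --pt "-106 167 -172 0 0 0.27 20" --pt "-120 190 -172 0 0 0.31 20" --pt "-132 207 -172 0 0 0.344 20" --pt "-132 207 -172 0 0 0.344 20" --pt "-132 207 -172 0 0 0.344 20" --pt "-132 207 -172 0 0 0.344 20"

```text
t: 21.25
position: [0.441, 0.0127, 0.1918]
ee_rot: [-3.141, 0.0, 0.166]
force: [0.4, 0.7, -1.0]
grip_width: 0.0244
grip_force: 45.0
```

```bash
python3 -c "
from h import *
a=cap('top','top3');b=cap('side','side3')
inc((.4416,.0116,.1915,.166))
o=robot.get_obs();p=o['position'];u=np.array([.9863,.1652,0]);y=np.array([-.1652,.9863,0])
tip=p+.109*u-.010*y-[0,0,.0165]; print('tip',tip,proj(a,tip),proj(b,tip), 'hole mouth',proj(b,np.array([.5833,.0252,.175])-.0125*u),proj(a,(.5833,.0252,.191)))
t=a['pixels'][110:170,250:310,::-1];s=b['pixels'][135:195,270:330,::-1]
cv2.imwrite('pics/m3.png',np.hstack([cv2.resize(i,(400,400),interpolation=cv2.INTER_CUBIC) for i in(s,t)]))"
```

```text
t 21.35 pos [0.4411 0.0132 0.1917] rpy [-3.1413e+00  1.0000e-04  1.6740e-01] F [-0.2  0.3 -1.4] T [-0.06  0.17 -0.02] w 0.0242
[0.2 1.7 0.2] [-0.0003  0.0001  0.0014]
tip [0.55026057 0.02133963 0.17521594] [281.84695582 151.51845987] [298.14983321 176.06831939] hole mouth [306.45294592 174.27363017] [280.69004964 137.91226433]
```

View pics/m3.png

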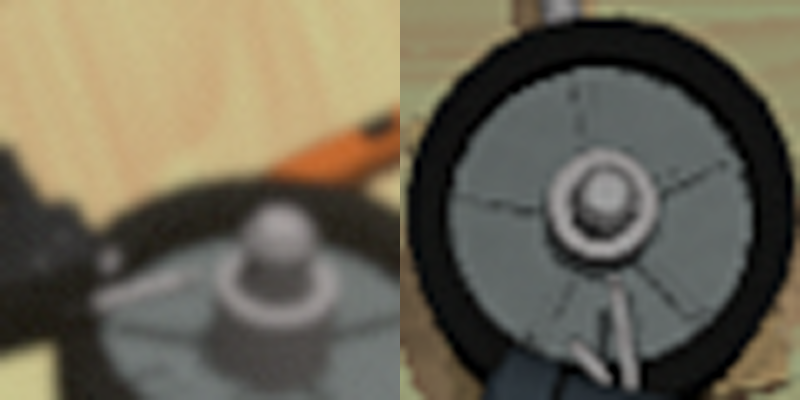

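The crops match the prediction: the tip is at side (298.4,176.6) and top (281.9,151.2), within half a pixel. I'll advance gently.

Call:
servo_tool --pt "2 0.5 0 0 0 0 20" --pt "6 1.2 0 0 0 0.001 20" --pt "10 1.7 0 0 0 0.001 20" --pt "14 1.7 0 0 0 0.001 20" --pt "16 1.7 0 0 0 0.001 20" --pt "16 1.7 0 0 0 0.001 20" --pt "16 1.7 0 0 0 0.001 20"

```text
t: 21.93
position: [0.4575, 0.0133, 0.1914]
ee_rot: [-3.141, 0.0, 0.165]
force: [0.0, -0.6, -0.5]
grip_width: 0.0242
grip_force: 45.0
```

```bash
python3 -c "
from h import *
inc((.5264,.0258,.1915,.166))"
```

```text
t 21.93 pos [0.4575 0.0133 0.1914] rpy [-3.1414e+00  3.0000e-04  1.6500e-01] F [ 0.  -0.6 -0.5] T [-0.1   0.15  0.01] w 0.0242
[70.1 -1.  -0.1] [-0.0001  0.0003 -0.001 ]
```

Call:
servo_tool --pt "0 -0.5 0 0 0 0 20" --pt "1 -0.8 0 0 0 0 20" --pt "3 -0.8 0 0 0 0 20" --pt "5 -0.8 0 0 0 0 20" --pt "6 -0.8 0 0 0 0 20" --pt "6 -0.8 0 0 0 0 20"

```text
t: 22.43
position: [0.4636, 0.015, 0.1916]
ee_rot: [3.141, -0.0, 0.165]
force: [-0.5, 1.2, -1.2]
grip_width: 0.0243
grip_force: 45.0
```

```bash
python3 -c "
from h import *
inc((.5264,.0258,.1915,.166))"
```

```text
t 22.43 pos [0.4636 0.015  0.1916] rpy [ 3.1414e+00 -5.0000e-04  1.6490e-01] F [-0.5  1.2 -1.2] T [-0.05  0.21 -0.04] w 0.0243
[63.7 -0.4  0.1] [ 0.0002 -0.0005 -0.0011]
```

Call:
servo_tool --pt "1 -0.2 0 0 0 0 20" --pt "2 -0.2 0 0 0 0 20" --pt "3 -0.2 0 0 0 0 20" --pt "3 -0.2 0 0 0 0 20"

```text
t: 22.77
position: [0.4664, 0.0157, 0.1916]
ee_rot: [3.141, -0.0, 0.165]
force: [0.7, 0.1, -1.0]
grip_width: 0.0244
grip_force: 45.0
```

Call:
servo_tool --pt "1 0 0 0 0 0 20" --pt "2 0 0 0 0 0 20" --pt "3 0 0 0 0 0 20" --pt "3 0 0 0 0 0 20"

```text
t: 23.1
position: [0.4694, 0.0161, 0.1916]
ee_rot: [3.141, -0.0, 0.165]
force: [0.1, 0.2, -0.8]
grip_width: 0.0244
grip_force: 45.0
```

Call:
servo_tool --pt "2 0 0 0 0 0 20" --pt "4 0 0 0 0 0 20" --pt "6 0 0 0 0 0 20" --pt "8 0 0 0 0 0 20" --pt "10 0 0 0 0 0 20" --pt "12 0 0 0 0 0 20" --pt "14 0 0 0 0 0 20" --pt "14 0 0 0 0 0 20"

```text
t: 23.77
position: [0.4834, 0.0185, 0.1915]
ee_rot: [3.141, -0.001, 0.165]
force: [-0.4, 0.1, -1.4]
grip_width: 0.0244
grip_force: 45.0
```

```bash
python3 -c "
from h import *
inc((.5264,.0258,.1915,.166))"
```

```text
t 23.77 pos [0.4834 0.0185 0.1915] rpy [ 3.1414e+00 -5.0000e-04  1.6480e-01] F [-0.4  0.1 -1.4] T [-0.06  0.18 -0.02] w 0.0244
[43.6 -0.2  0.1] [ 0.0001 -0.0005 -0.0012]
```

Call:
servo_tool --pt "2 0 0 0 0 0 20" --pt "4 0 0 0 0 0 20" --pt "6 0 0 0 0 0 20" --pt "8 0 0 0 0 0 20" --pt "10 0 0 0 0 0 20" --pt "12 0 0 0 0 0 20" --pt "14 0 0 0 0 0 20" --pt "14 0 0 0 0 0 20"

```text
t: 24.43
position: [0.497, 0.0209, 0.1915]
ee_rot: [-3.141, -0.0, 0.165]
force: [-0.0, -0.8, -0.5]
grip_width: 0.0242
grip_force: 45.0
```

Call:
servo_tool --pt "1 0 0 0 0 0 20" --pt "2 0 0 0 0 0 20" --pt "3 0 0 0 0 0 20" --pt "4 0 0 0 0 0 20" --pt "4 0 0 0 0 0 20"

```text
t: 24.85
position: [0.499, 0.0217, 0.1911]
ee_rot: [-3.14, 0.004, 0.165]
force: [-3.9, 0.2, -0.7]
grip_width: 0.0242
grip_force: 45.0
```

```bash
python3 -c "
from h import *
inc((.5264,.0258,.1915,.166))"
```

```text
t 24.85 pos [0.499  0.0217 0.1911] rpy [-3.1405  0.0038  0.1652] F [-3.9  0.2 -0.7] T [0.07 0.87 0.09] w 0.0242
[27.7  0.5 -0.6] [-0.0011  0.0038 -0.0008]
```

Call:
servo_tool --pt "0.7 0 0 0 0 0 20" --pt "1.4 0 0 0 0 0 20" --pt "2 0 0 0 0 0 20" --pt "2 0 0 0 0 0 20"

```text
t: 25.18
position: [0.5002, 0.022, 0.1909]
ee_rot: [-3.14, 0.006, 0.165]
force: [-5.9, -0.5, -0.1]
grip_width: 0.0244
grip_force: 45.0
```

Call:
servo_tool --pt "0.7 0 0 0 0 0 20" --pt "1.4 0 0 0 0 0 20" --pt "2 0 0 0 0 0 20" --pt "2 0 0 0 0 0 20"

```text
t: 25.52
position: [0.5027, 0.0224, 0.1909]
ee_rot: [-3.14, 0.004, 0.165]
force: [-4.6, 0.8, -0.9]
grip_width: 0.0241
grip_force: 45.0
```

Call:
servo_tool --pt "0.5 0 0 0 0 0 20" --pt "1 0 0 0 0 0 20" --pt "1.5 0 0 0 0 0 20" --pt "1.5 0 0 0 0 0 20"

```text
t: 25.85
position: [0.5043, 0.0227, 0.191]
ee_rot: [-3.14, 0.004, 0.165]
force: [-4.9, 1.2, -1.3]
grip_width: 0.0243
grip_force: 45.0
```

Call:
servo_tool --pt "0.7 0 0 0 0 0 20" --pt "1.4 0 0 0 0 0 20" --pt "2.1 0 0 0 0 0 20" --pt "2.8 0 0 0 0 0 20" --pt "3.5 0 0 0 0 0 20" --pt "3.5 0 0 0 0 0 20"

```text
t: 26.35
position: [0.5075, 0.0233, 0.1909]
ee_rot: [-3.14, 0.005, 0.165]
force: [-4.8, 1.5, -1.1]
grip_width: 0.0241
grip_force: 45.0
```

Call:
servo_tool --pt "0.7 0 0 0 0 0 20" --pt "1.4 0 0 0 0 0 20" --pt "2.1 0 0 0 0 0 20" --pt "2.8 0 0 0 0 0 20" --pt "3.5 0 0 0 0 0 20" --pt "3.5 0 0 0 0 0 20"

```text
t: 26.85
position: [0.5098, 0.0238, 0.1906]
ee_rot: [-3.14, 0.007, 0.165]
force: [-7.9, -0.4, 0.3]
grip_width: 0.0242
grip_force: 45.0
```

```bash
python3 -c "
from h import *
inc((.5264,.0258,.1915,.166))"
```

```text
t 26.85 pos [0.5098 0.0238 0.1906] rpy [-3.1398  0.0074  0.1652] F [-7.9 -0.4  0.3] T [-0.06  1.34  0.02] w 0.0242
[16.7  0.7 -1. ] [-0.0018  0.0074 -0.0008]
```

Call:
servo_tool --pt "0.7 0 0 0 0 0 20" --pt "1.4 0 0 0 0 0 20" --pt "2 0 0 0 0 0 20" --pt "2 0 0 0 0 0 20"

```text
t: 27.18
position: [0.5148, 0.0241, 0.1914]
ee_rot: [-3.141, 0.0, 0.165]
force: [-3.3, 2.1, -2.3]
grip_width: 0.0246
grip_force: 45.0
```

Call:
servo_tool --pt "0.7 0 0 0 0 0 20" --pt "1.4 0 0 0 0 0 20" --pt "2 0 0 0 0 0 20" --pt "2 0 0 0 0 0 20"

```text
t: 27.52
position: [0.5183, 0.0243, 0.1919]
ee_rot: [3.141, -0.003, 0.165]
force: [-0.7, 2.4, -1.6]
grip_width: 0.0243
grip_force: 45.0
```

Call:
servo_tool --pt "0.7 0 0 0 0 0 20" --pt "1.4 0 0 0 0 0 20" --pt "2 0 0 0 0 0 20" --pt "2 0 0 0 0 0 20"

```text
t: 27.85
position: [0.5196, 0.0243, 0.1918]
ee_rot: [3.141, -0.002, 0.165]
force: [0.0, 2.0, 0.8]
grip_width: 0.0243
grip_force: 45.0
```

```bash
python3 -c "
from h import *
inc((.5264,.0258,.1915,.166))"
```

```text
t 27.85 pos [0.5196 0.0243 0.1918] rpy [ 3.1411e+00 -1.5000e-03  1.6470e-01] F [0.  2.  0.8] T [0.34 0.24 0.16] w 0.0243
[ 6.9 -0.3  0.3] [ 0.0005 -0.0015 -0.0013]
```

Call:
servo_tool --pt "0.7 0 0 0 0 0 20" --pt "1.4 0 0 0 0 0 20" --pt "2 0 0 0 0 0 20" --pt "2.7 0 0 0 0 0 20" --pt "3 0 0 0 0 0 20" --pt "3 0 0 0 0 0 20"

```text
t: 28.35
position: [0.5223, 0.0247, 0.1916]
ee_rot: [3.141, -0.001, 0.165]
force: [0.1, 1.5, 0.1]
grip_width: 0.0245
grip_force: 45.0
```

Call:
servo_tool --pt "0.7 0 0 0 0 0 20" --pt "1.4 0 0 0 0 0 20" --pt "2 0 0 0 0 0 20" --pt "2 0 0 0 0 0 20"

```text
t: 28.68
position: [0.5241, 0.0251, 0.1916]
ee_rot: [3.141, -0.0, 0.165]
force: [-0.7, -0.2, -0.5]
grip_width: 0.0247
grip_force: 45.0
```

```bash
python3 -c "
from h import *
inc((.5264,.0258,.1915,.166))"
```

```text
t 28.68 pos [0.5241 0.0251 0.1916] rpy [ 3.1412e+00 -4.0000e-04  1.6470e-01] F [-0.7 -0.2 -0.5] T [-0.11  0.17 -0.04] w 0.0247
[ 2.4 -0.4  0.1] [ 0.0004 -0.0004 -0.0013]
```

Call:
servo_tool --pt "0.5 0 0 0 0 0 20" --pt "1 0 0 0 0 0 20" --pt "1.5 0 0 0 0 0 20" --pt "1.5 0 0 0 0 0 20"

```text
t: 29.02
position: [0.5253, 0.0255, 0.1915]
ee_rot: [3.142, 0.0, 0.165]
force: [-0.1, -0.3, -0.6]
grip_width: 0.0242
grip_force: 45.0
```

Call:
servo_tool --pt "0.5 0 0 0 0 0 20" --pt "1 0 0 0 0 0 20" --pt "1.5 0 0 0 0 0 20" --pt "1.5 0 0 0 0 0 20"

```text
t: 29.35
position: [0.5259, 0.0259, 0.1913]
ee_rot: [-3.141, 0.002, 0.165]
force: [-1.7, -0.0, -1.0]
grip_width: 0.0245
grip_force: 45.0
```

Call:
servo_tool --pt "0.5 0 0 0 0 0 20" --pt "1 0 0 0 0 0 20" --pt "1.5 0 0 0 0 0 20" --pt "1.5 0 0 0 0 0 20"

```text
t: 29.68
position: [0.5265, 0.0262, 0.1911]
ee_rot: [-3.141, 0.004, 0.165]
force: [-5.5, -0.8, 0.7]
grip_width: 0.0242
grip_force: 45.0
```

```bash
python3 -c "
from h import *
inc((.5264,.0258,.1915,.166))"
```

```text
t 29.68 pos [0.5265 0.0262 0.1911] rpy [-3.1405  0.0042  0.1651] F [-5.5 -0.8  0.7] T [-0.1   1.04  0.04] w 0.0242
[-0.2  0.4 -0.4] [-0.0011  0.0042 -0.0009]
```

Force climbs at exactly the expected home position. I'll unload slightly, let go and look.

Call:
servo_tool --pt "-1 0 0 0 0 0 20" --pt "-1.5 0 0 0 0 0 20" --pt "-1.5 0 0 0 0 0 45" --pt "-1.5 0 0 0 0 0 45" --pt "-1.5 0 0 0 0 0 45" --pt "-1.5 0 0 0 0 0 45" --pt "-1.5 0 -10 0 0 0 45" --pt "-1.5 0 -35 0 0 0 45" --pt "-1.5 0 -70 0 0 0 45" --pt "-40 0 -100 0 0 0 45" --pt "-80 -10 -110 0 0 0 45" --pt "-80 -50 -110 0 0 0 45" --pt "-80 -90 -110 0 0 0 45" --pt "-80 -130 -110 0 0 0 45" --pt "-80 -170 -110 0 0 0 45" --pt "-80 -170 -110 0 0 0 45" --pt "-80 -170 -110 0 0 0 45"

```text
t: 31.1
position: [0.4212, 0.1825, 0.3025]
ee_rot: [3.141, -0.002, 0.17]
force: [0.2, -1.1, 0.1]
grip_width: 0.0451
grip_force: 0.0
```

```bash
python3 -c "
from h import *
a=cap('top','top4');b=cap('side','side4')
t=a['pixels'][110:170,250:310,::-1];s=b['pixels'][135:195,270:330,::-1]
u=np.array([.9863,.1652,0]);y=np.array([-.1652,.9863,0]);o=np.array([.5833,.0252,.175])
print('tip,eye end',proj(a,o+.053*u),proj(a,o-.083*u+.01*y),proj(b,o+.053*u),proj(b,o-.083*u+.01*y))
cv2.imwrite('pics/m4.png',np.hstack([cv2.resize(i,(400,400),interpolation=cv2.INTER_CUBIC) for i in(s,t)]))"
```

```text
tip,eye end [277.47538351 118.96006931] [281.56679503 170.85162855] [331.26639441 167.12503983] [277.19147585 179.46415797]
```

View pics/m4.png

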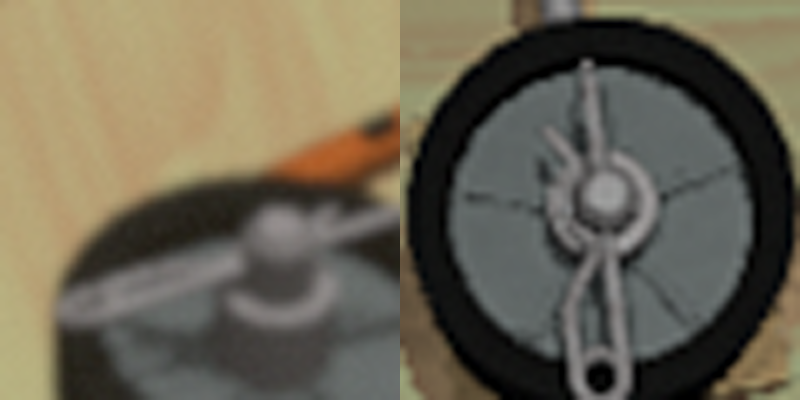

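The straight leg goes right through the axle, with its tip at top (278,119.3) against a predicted (277.5,119.0). The bow has closed round the left of the axle, and the wheel is seated.

```bash
python3 -c "
from workcell import robot
print(robot.sign_off())"
```

```text
the job is handed in; nothing more can be done
None
```

The wheel is home on the collar and the R-clip is through the axle hole with its bow sprung over. The clip took about 8 N measured at the wrist, the gripper has let go, and the job was handed in at about 31 s; the hand-in returned no verdict.

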